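Count to the third gap and slide the sanding block home

ROBOT

A 6-joint arm with a two-finger parallel gripper is mounted at the origin on the work surface. World frame = base frame: x ahead of the robot, y to its left, z up, the work surface at z = 0. Lengths are in m, angles in rad, forces in N, time in s.
With the tool pointing down it reaches from about 0.3 to 0.75 m from the base axis. Payload 8.5 kg.
Tool frame: the origin (TCP) lies midway between the tips of the shut fingers; the grasp point (between the pads) lies 19 mm behind it; z points along the fingers, y is the direction in which the jaws open and shut (so a half turn about z gives the same grasp; the last joint's range is limited). The gripper opens to 85 mm and grips with 20 to 120 N. Pads are 22 mm wide; open, the fingers measure 114 mm over their backs; the gripper's body (76 mm by 85 mm) begins 54 mm behind the grasp point. The pads swing forward as they close: fully open they stand 13 mm farther back than shut.
Start: joints at [-1.344, 0.381, 1.297, -0, 1.464, -0.215], TCP at [0.235, -0.497, 0.208] pointing down, gripper open.
Joint ranges: [-3.11, 3.11], [-0.89, 2.33], [0.22, 2.48], [-1.42, 4.56], [0.17, 2.85], [-2.88, 2.88]. Speed limits (rad/s): [2.39, 2.39, 3.14, 3.14, 3.14, 3.14].

INTERFACE

Orientations are given as [roll, pitch, yaw] about the fixed x, y, z axes, in that order (R = Rz(yaw) Ry(pitch) Rx(roll)).
In Python, from cell import get_obs, cams, job gives the robot as it stands.
- The arm moves only by the tool play_rows, never from a script. Its argument "plan" is a list of rows, each an object of numbers: "dx", "dy", "dz": the shift along the tool's x, y, z in mm; "wx", "wy", "wz": the turn, a rotation vector about the tool's x, y, z in rad. In form: [{"dx": .., "dy": .., "dz": .., "wx": .., "wy": .., "wz": ..}, ...]. A call has exactly 8 rows; each row shifts and turns the pose as measured when the row begins, along the tool's axes as they then stand; what a row does not reach is not made up. A row lasts 1/12 s, in which the tool goes at most 41.7 mm and 7.16 degrees, less where a joint would pass 70% of its speed; a pose out of reach is approached as far as the arm can. A call with a gripper value outside its range is refused whole. "fingers" is the finger opening in mm, from 0 to 85.4, set as the call begins (left out, the last holds). The fingers move at their own pace and stop on an object; "force" is the grip in N (left out, the last holds). Time passes only in rows, so rows that do not move let the fingers close, or fill a call up. It gives the time, the measured TCP pose, the force and the opening at its end, in the units of the state.
- get_obs(): the state, without advancing time (a new reading comes with each control period).
- cams.snapshot(name): name is "scene" or "top" or "wrist"; returns a dict with "image" (400x640x3 uint8, red, green, blue), "fx", "fy", "cx", "cy" (pixels), "k1" (the pictures are not rectified: a ray, as slopes to the right and down, at radius r is drawn at 1 + k1 r^2 times it, then the intrinsics apply), "origin" and "orientation" of the camera in the world. Camera axes: x right, y down, z forward; pixel columns grow to the right and rows downward; lengths in m; the calibration is good to about 2 mm. A picture is of the moment at which its call begins. There is no depth.
- job.finish_job(): hands the job in, once; it reports no verdict.
The state is a dict: "time": time; "joint_positions": joint angles; "qd": joint speeds; "joint_efforts": joint torques, N m; "tool_pos": TCP position; "eef_rot": TCP orientation; "ft_force": force on the tool from outside, world axes, zero at the start; "wrist_torque": the same for the moment, N m; "gripper_width": opening from 0.0 (shut) to 1.0 (fully open).
Only numpy, scipy, OpenCV 4.12 (cv2) and the standard library are available. Lean on these libraries where they do the work, as an engineer would, in place of code of your own. Each camera call takes 0.05 s, during which the arm holds its last target. There are 200 camera calls.

TASK

Starting at the end of the rack where the roll of masking tape stands on its post, run a fingertip along the rail, touching the first four rail sections one after another, so that you count the three gaps between them. Then push the cork sanding block along the bench, without picking it up or tipping it, squarely into that third gap until it is fully home against the rack's back wall. Leave the cup, the can and the small jar as they stand.

Things in the scene. Friction and masses are not known exactly. Their poses are not given: they have to be found in the camera images.
- rack: Fixed rack: wooden rail of 7 sections, 6 gaps 52 mm wide, a bay behind each. Origin: middle of the rail's front face, bench level; x into the bays (away from the robot, turned up to 0.12 rad), y along the rail to the robot's left. Sections at y = 216, 144, 72, 0, -72, -144, -216 mm, gap middles at 180, 108, 36, -36, -108, -180.
- back_wall (a point): Middle of the inner face of the rack's aluminium back wall at bench level, 70 mm behind the rail's front face. The wall is 42 mm high, 8 mm thick; dividers between the bays are 4 mm thick, 30 mm high. Bays are open above and have no floor: the block slides on the bench into them.
- tape_post: Fixed steel post, 18 mm diameter and 74 mm high, with a pale roll of masking tape (84 mm diameter, top at 31 mm) lying round its foot on a dark disc of 90 mm diameter. It stands just beyond one end of the rack, 285 mm from the rack's middle along rack y, at either end: it tells from which end to count. Origin: middle of its underside, z up.
- flat_tin: Fixed flat square metal tin, 80 x 80 x 22 mm, beyond the rack's other end. Origin: middle of its underside.
- block_centre (a point): Centre of the sanding block (13 mm above the bench as it lies): a loose cork block with a black rubber sole, 70 mm long (its x), 40 mm wide (its y), 26 mm high, 50 to 110 g, lying in front of the rail. Pushed home, its near end is flush with the rail's front face.
- block: The same sanding block; origin at the middle of its underside, x along its length (towards the rack), z up.
- mix_cup: Bystander: loose white plastic mixing cup, 90 mm across, 110 mm high. Origin: middle of its underside.
- thinner_can: Bystander: loose metal can, 70 mm diameter, 120 mm high. Origin: middle of its underside.
- tint_jar: Bystander: loose small amber jar, 32 mm diameter, 45 mm high, standing in the bay at the rack's -y end. Origin: middle of its underside.
- sec1: A fixed wooden rail section, 20 mm wide (rack y), 22 mm deep (rack x), 36 mm high, flat top, rounded front corners (6 mm). Origin: middle of its front face at bench level; same axes as the rack; its top is at 36 mm and the middle of its top 11 mm behind the origin (rack x). Number 1 of 7 counted from the rack's +y end.
- sec2: A fixed wooden rail section, 20 mm wide (rack y), 22 mm deep (rack x), 36 mm high, flat top, rounded front corners (6 mm). Origin: middle of its front face at bench level; same axes as the rack; its top is at 36 mm and the middle of its top 11 mm behind the origin (rack x). Number 2 of 7 counted from the rack's +y end.
- sec3: A fixed wooden rail section, 20 mm wide (rack y), 22 mm deep (rack x), 36 mm high, flat top, rounded front corners (6 mm). Origin: middle of its front face at bench level; same axes as the rack; its top is at 36 mm and the middle of its top 11 mm behind the origin (rack x). Number 3 of 7 counted from the rack's +y end.
- sec4: A fixed wooden rail section, 20 mm wide (rack y), 22 mm deep (rack x), 36 mm high, flat top, rounded front corners (6 mm). Origin: middle of its front face at bench level; same axes as the rack; its top is at 36 mm and the middle of its top 11 mm behind the origin (rack x). Number 4 of 7 counted from the rack's +y end.
- sec5: A fixed wooden rail section, 20 mm wide (rack y), 22 mm deep (rack x), 36 mm high, flat top, rounded front corners (6 mm). Origin: middle of its front face at bench level; same axes as the rack; its top is at 36 mm and the middle of its top 11 mm behind the origin (rack x). Number 5 of 7 counted from the rack's +y end.
- sec6: A fixed wooden rail section, 20 mm wide (rack y), 22 mm deep (rack x), 36 mm high, flat top, rounded front corners (6 mm). Origin: middle of its front face at bench level; same axes as the rack; its top is at 36 mm and the middle of its top 11 mm behind the origin (rack x). Number 6 of 7 counted from the rack's +y end.
- sec7: A fixed wooden rail section, 20 mm wide (rack y), 22 mm deep (rack x), 36 mm high, flat top, rounded front corners (6 mm). Origin: middle of its front face at bench level; same axes as the rack; its top is at 36 mm and the middle of its top 11 mm behind the origin (rack x). Number 7 of 7 counted from the rack's +y end.
Things that resemble listed ones, but are neither listed nor needed, are in the scene too. Of the things that look like the block, the largest one is meant.

How it is judged:
On the way, in this order (a step that is already met when the one before it is completed fails the run):
1. a fingertip touches the rail section nearest the tape post (((y of tape_post in the frame of rack above 0 m and contact force between the fingers and sec1 above 0.5 N) or (y of tape_post in the frame of rack below 0 m and contact force between the fingers and sec7 above 0.5 N))), for 0.05 s.
2. a fingertip touches the second section from the tape post (((y of tape_post in the frame of rack above 0 m and contact force between the fingers and sec2 above 0.5 N) or (y of tape_post in the frame of rack below 0 m and contact force between the fingers and sec6 above 0.5 N))), for 0.05 s.
3. a fingertip touches the third section (((y of tape_post in the frame of rack above 0 m and contact force between the fingers and sec3 above 0.5 N) or (y of tape_post in the frame of rack below 0 m and contact force between the fingers and sec5 above 0.5 N))), for 0.05 s.
4. a fingertip touches the fourth section, on the far side of the third gap (contact force between the fingers and sec4 above 0.5 N), for 0.05 s.
5. the block is in the third gap from the tape post, fully home (x of block_centre in the frame of rack above 0.03 m and angle between the x axis of block and the x axis of rack, either way round below 0.2 rad and height (world z) of block_centre below 0.018 m and ((y of tape_post in the frame of rack above 0 m and y of block_centre in the frame of rack between 0.022 and 0.05 m) or (y of tape_post in the frame of rack below 0 m and y of block_centre in the frame of rack between -0.05 and -0.022 m))), for 0.2 s.
At the end, for the whole second after the job is handed in: The sanding block lies flat and at rest in the third gap counted from the tape post: within 5 mm of the back wall (centre more than 30 mm behind the rail's front face), within 14 mm of the gap's middle line and within 0.2 rad of square (all of step 5 and linear speed of block below 0.01 m/s); the robot touches nothing.
It fails at once if the block is lifted or carried (centre more than 15 mm above where it lies) (height (world z) of block_centre above 0.028 m).
It fails at once if the block is tipped (angle between block's own z axis and vertical above 0.35 rad).
It fails at once if the mixing cup is moved by more than 20 mm or tipped (distance of mix_cup from where it was at the start of the episode above 0.02 m or angle between mix_cup's own z axis and vertical above 0.3 rad).
It fails at once if the can is moved by more than 20 mm or tipped (distance of thinner_can from where it was at the start of the episode above 0.02 m or angle between thinner_can's own z axis and vertical above 0.3 rad).
It fails at once if the small jar is moved by more than 20 mm or tipped (distance of tint_jar from where it was at the start of the episode above 0.02 m or angle between tint_jar's own z axis and vertical above 0.3 rad).
It also fails if it takes over 67 s, if anything falls off the work surface, if the arm or the gripper's body presses on something with over 40 N, if the wrist force passes 120 N, or if a joint passes its speed limit or range.

## Working session

There is one attempt and no reset: what is moved stays moved. The work goes in short steps, Python scripts to look and compute and a tool call to move; the robot and the scene stay as the last step left them, time stands still between calls to the robot, and variables do not carry over. Pictures are saved under pics/ and viewed, about 8 in all and at most 12, crops included, and the job is handed in when it is done.

Besides the shell and the picture viewer there is one more tool, called after ">>>" as a command line: name --argument value ..., lists and objects as JSON in quotes. play_rows: Moves the arm, as the interface text tells. Its arguments: {"type":"object","properties":{"plan":{"type":"array"},"fingers":{"type":"number"},"force":{"type":"number"}},"required":["plan"]}

```bash
mkdir -p pics; cat > h.py <<'E'
import numpy as np, cv2
from scipy.spatial.transform import Rotation as R
from cell import get_obs, cams, job
def snap(n,f=None):
    s=cams.snapshot(n)
    if f: cv2.imwrite('pics/'+f,s['image'][:,:,::-1])
    return s
def rot(o):
    o=np.array(o,float)
    if o.shape==(3,3): return o
    return R.from_euler('xyz',o).as_matrix() if o.size==3 else R.from_quat(o).as_matrix()
def cast(s,uv,z):
    K=np.array([[s['fx'],0,s['cx']],[0,s['fy'],s['cy']],[0,0,1]])
    p=cv2.undistortPoints(np.array(uv,float).reshape(-1,1,2),K,np.array([s['k1'],0,0,0.]))[:,0]
    d=np.c_[p,np.ones(len(p))]@rot(s['orientation']).T
    o=np.array(s['origin']); return o+d*((z-o[2])/d[:,2])[:,None]
E
python3 - <<'E'
from h import *
a=snap('top','top0.png');b=snap('scene','scene0.png')
for s in(a,b): print({k:v for k,v in s.items() if k!='image'})
print(get_obs())
E
```

```text
{'fx': 438.52414037867413, 'fy': 438.52414037867413, 'cx': 318.32118784826486, 'cy': 197.92562227771586, 'k1': 0.035863337955816574, 'origin': array([0.34661777, 0.01091354, 1.52612537]), 'orientation': array([-3.01161658, -0.01033038, -1.58588561])}
{'fx': 516.9609476017328, 'fy': 516.9609476017328, 'cx': 308.47261266839234, 'cy': 201.90159852232986, 'k1': -0.035965045966155046, 'origin': array([ 1.29784474, -0.55231951,  1.26405391]), 'orientation': array([-2.49538726,  0.00861511,  0.93323386])}
{'time': 0.1, 'joint_positions': array([-1.34430082e+00,  3.81104764e-01,  1.29815035e+00, -6.47718519e-06,
        1.46359995e+00, -2.15288591e-01]), 'qd': array([-6.99726871e-04, -3.12467594e-03, -3.79676632e-03, -3.73902337e-05,
        3.42740538e-04,  1.14371376e-03]), 'joint_efforts': array([ 4.04178427e-03, -4.49220657e+01, -2.31656671e+01, -1.46766565e-04,
        3.64470077e-03, -8.36390477e-07]), 'tool_pos': array([ 0.23508965, -0.49690583,  0.20749803]), 'eef_rot': array([-3.14035801e+00, -2.63396790e-04,  4.41784629e-01]), 'ft_force': array([-0.65075951,  0.83052165, -0.16350453]), 'wrist_torque': array([ 0.03572242,  0.02370255, -0.02552349]), 'gripper_width': 0.9981205626773869}
```

View pics/top0.png

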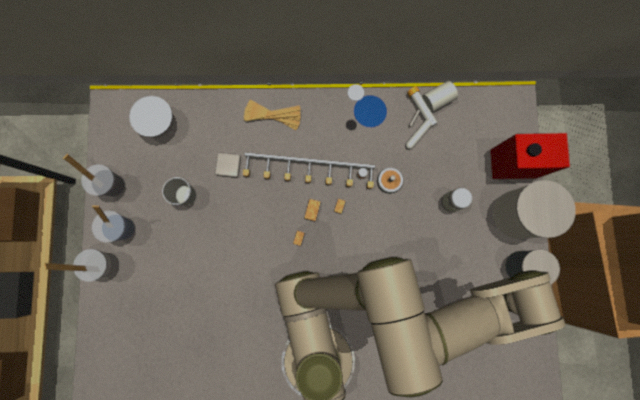

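View pics/scene0.png

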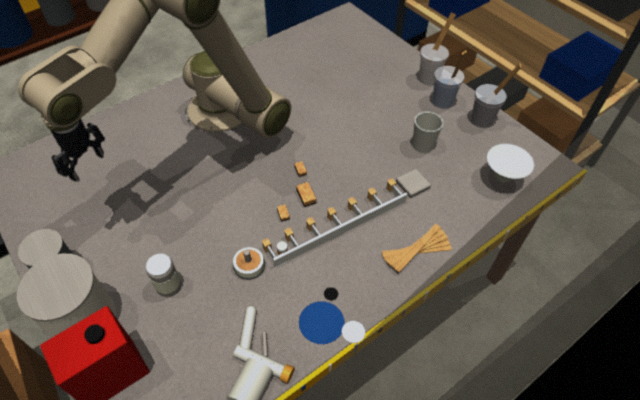

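The rack is seen in both views. In top0 the tape roll with its post is at (391,180), at the right end, which is the rack's -y end. The flat tin is at (228,165) and the seven sections run from (246,172) to (370,184). The jar is at (363,172), the cup at (177,191) and the can at (460,199).

Three things look like the block: (312,210), (340,206) and (299,238). The one at (312,210) is the largest, so it fits the description. I'll measure it and confirm with a crop.

```bash
python3 - <<'E'
from h import *
a=snap('top'); im=a['image']; bgr=im[:,:,::-1].copy()
cv2.imwrite('pics/crop1.png',cv2.resize(bgr[130:260,200:430],None,fx=3.4,fy=3.4,interpolation=cv2.INTER_CUBIC))
hsv=cv2.cvtColor(bgr,cv2.COLOR_BGR2HSV)
m=cv2.inRange(hsv,(5,120,90),(28,255,255)); m[:130]=0;m[260:]=0;m[:,:200]=0;m[:,430:]=0
n,l,st,c=cv2.connectedComponentsWithStats(m)
for i in range(1,n):
    if st[i,4]<6: continue
    r=cv2.minAreaRect(np.argwhere(l==i)[:,::-1].astype(np.float32))
    print(c[i].round(1),st[i,4],'z26',cast(a,[c[i]],.026)[0].round(4),'z36',cast(a,[c[i]],.036)[0].round(4))
    if st[i,4]>60:
        q=cast(a,cv2.boxPoints(r),.026)[:,:2]; print(q.round(3).tolist(),[np.linalg.norm(q[k]-q[k-1]).round(3) for k in range(4)])
E
```

```text
[244.8 171.8] 10 z26 [0.6373 0.246  0.026 ] z36 [0.6354 0.2444 0.036 ]
[390.2 179.5] 204 z26 [ 0.6035 -0.258   0.026 ] z36 [ 0.6018 -0.2562  0.036 ]
[[0.634, -0.231], [0.633, -0.29], [0.577, -0.288], [0.578, -0.229]] [np.float64(0.056), np.float64(0.059), np.float64(0.056), np.float64(0.059)]
[267.8 176.3] 6 z26 [0.6203 0.1663 0.026 ] z36 [0.6185 0.1653 0.036 ]
[326.7 180.6] 9 z26 [ 0.6028 -0.0374  0.026 ] z36 [ 0.6011 -0.0371  0.036 ]
[311.9 209.8] 212 z26 [0.5015 0.0151 0.026 ] z36 [0.5004 0.0151 0.036 ]
[[0.474, 0.042], [0.539, 0.025], [0.529, -0.012], [0.465, 0.005]] [np.float64(0.037), np.float64(0.067), np.float64(0.038), np.float64(0.067)]
[339.2 205.9] 88 z26 [ 0.5139 -0.0789  0.026 ] z36 [ 0.5128 -0.0783  0.036 ]
[[0.497, -0.06], [0.539, -0.075], [0.531, -0.097], [0.489, -0.082]] [np.float64(0.024), np.float64(0.045), np.float64(0.024), np.float64(0.045)]
[298.5 237.7] 92 z26 [0.4067 0.0621 0.026 ] z36 [0.4063 0.0617 0.036 ]
[[0.389, 0.079], [0.431, 0.068], [0.424, 0.044], [0.382, 0.055]] [np.float64(0.025), np.float64(0.044), np.float64(0.025), np.float64(0.044)]
```

View pics/crop1.png

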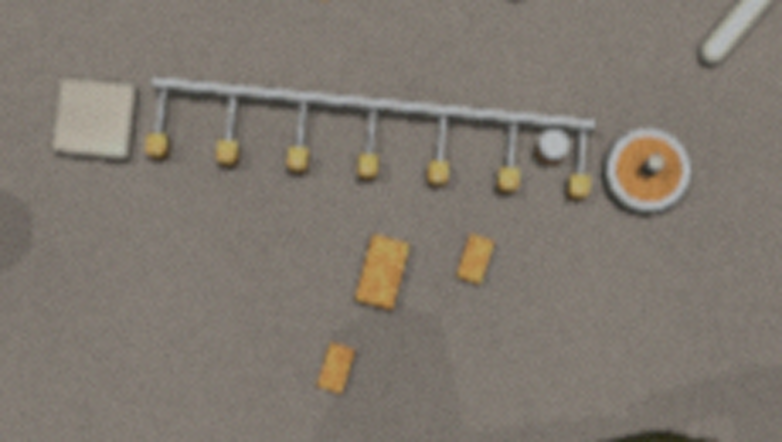

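The crop confirms it: the largest orange block is at crop pixel (383,272), i.e. (312,210) in the full image. It measures 67 x 38 mm, against 44 x 25 mm for both look-alikes. The section tops run from (157,146) to (580,186) in the crop, with the jar at (553,145) in the tape-end bay.

```bash
cat >> h.py <<'E'
def rel(target,yaw):
    """mm in tool axes from TCP to world target, and wz"""
    o=get_obs(); Rm=rot(o['eef_rot']); d=Rm.T@(np.array(target)-o['tool_pos'])*1000
    y=np.arctan2(Rm[1,0],Rm[0,0]); return d.round(1),round(float(y-yaw),3)
E
python3 - <<'E'
from h import *
a=snap('top')
c=np.array([(157,146),(228,152),(298,159),(368,166),(439,173),(509,180),(580,186)])/3.4+[200,130]-0.35
p=cast(a,c,.036)[:,:2]; ys=np.array([216,144,72,0,-72,-144,-216])/1000
A=np.polyfit(ys,p,1); print('slope',A[0],np.hypot(*A[0]),'mid',A[1],'res',np.abs(p-np.outer(ys,A[0])-A[1]).max())
yaw=np.arctan2(-A[0][0],A[0][1]); X=np.array([np.cos(yaw),np.sin(yaw)]);Y=np.array([-X[1],X[0]])
o=A[1]-.011*X; print('yaw',yaw,'origin',o)
for n,q in dict(block=(.5015,.0151),post=cast(a,[(392,178.5)],.074)[0][:2],jar=cast(a,[(362.6,172.5)],.045)[0][:2]).items():
    d=np.array(q)-o; print(n,d@X,d@Y)
print(rel([*(o+.004*X-.216*Y),.15],yaw))
E
```

```text
slope [0.10988949 0.98934703] 0.9954311875384425 mid [0.60921247 0.02707936] res 0.0004428031009172696
yaw -0.11061932584901303 origin [0.5982797  0.02829369]
block -0.09473167430164718 -0.0237969356070517
post 0.03169363809646672 -0.2821214932308616
jar 0.04835808562205321 -0.1847861703597951
(array([ 442.9, -133.6,   57.9]), 0.552)
```

>>> play_rows --plan '[{"dx": 36, "dy": -11, "dz": 0}, {"dx": 36, "dy": -11, "dz": 0}, {"dx": 36, "dy": -11, "dz": 0}, {"dx": 36, "dy": -11, "dz": 0}, {"dx": 36, "dy": -11, "dz": 0}, {"dx": 36, "dy": -11, "dz": 0}, {"dx": 36, "dy": -11, "dz": 0}, {"dx": 36, "dy": -11, "dz": 0}]' --fingers 0 --force 20

```text
invalid input
```

>>> play_rows --plan '[{"dx": 0, "wz": 0.11}, {"dx": 0, "wz": 0.11}, {"dx": 0, "wz": 0.11}, {"dx": 0, "wz": 0.11}, {"dx": 0, "wz": 0.11}, {"dx": 0}, {"dx": 0}, {"dx": 0}]'

```text
invalid input
```

```bash
cat >> h.py <<'E'
YAW=-0.1106; O=np.array([0.5983,0.0283])
def W(x,y,z): 
    c,s=np.cos(YAW),np.sin(YAW); return [O[0]+c*x-s*y,O[1]+s*x+c*y,z]
E
python3 -c "
from h import *
print(get_obs()); print(rel(W(.004,-.216,.08),YAW))"
```

```text
{'time': 0.2, 'joint_positions': array([-1.34428952e+00,  3.80961935e-01,  1.29789178e+00,  8.22436004e-07,
        1.46359568e+00, -2.15317052e-01]), 'qd': array([ 1.41498625e-05, -4.44963795e-03, -3.42731925e-03,  9.27167673e-05,
        3.78937896e-04, -3.52414345e-04]), 'joint_efforts': array([ 1.05646151e-03, -4.48219335e+01, -2.31179541e+01, -1.67435828e-04,
        3.51190829e-03, -3.71613601e-05]), 'tool_pos': array([ 0.23511949, -0.4969992 ,  0.20766195]), 'eef_rot': array([-3.14075586e+00, -1.83849532e-04,  4.41823692e-01]), 'ft_force': array([0.1443973 , 0.31259557, 0.47635342]), 'wrist_torque': array([-0.01851334, -0.00314646,  0.00479945]), 'gripper_width': 0.9994549158405562}
(array([ 443. , -133.5,  127.9]), 0.552)
```

All six keys are needed in every row.

>>> play_rows --plan '[{"dx": 36, "dy": -11, "dz": 0, "wx": 0, "wy": 0, "wz": 0}, {"dx": 36, "dy": -11, "dz": 0, "wx": 0, "wy": 0, "wz": 0}, {"dx": 36, "dy": -11, "dz": 0, "wx": 0, "wy": 0, "wz": 0}, {"dx": 36, "dy": -11, "dz": 0, "wx": 0, "wy": 0, "wz": 0}, {"dx": 36, "dy": -11, "dz": 0, "wx": 0, "wy": 0, "wz": 0}, {"dx": 36, "dy": -11, "dz": 0, "wx": 0, "wy": 0, "wz": 0}, {"dx": 36, "dy": -11, "dz": 0, "wx": 0, "wy": 0, "wz": 0}, {"dx": 36, "dy": -11, "dz": 0, "wx": 0, "wy": 0, "wz": 0}]' --fingers 0 --force 20

```text
time: 0.87
tool_pos: [0.4621, -0.2913, 0.2056]
eef_rot: [-3.139, 0.001, 0.429]
ft_force: [0.2, -0.3, 0.1]
gripper_width: -0.0
```

>>> play_rows --plan '[{"dx": 0, "dy": 0, "dz": 0, "wx": 0, "wy": 0, "wz": 0.11}, {"dx": 0, "dy": 0, "dz": 0, "wx": 0, "wy": 0, "wz": 0.11}, {"dx": 0, "dy": 0, "dz": 0, "wx": 0, "wy": 0, "wz": 0.11}, {"dx": 0, "dy": 0, "dz": 0, "wx": 0, "wy": 0, "wz": 0.11}, {"dx": 0, "dy": 0, "dz": 0, "wx": 0, "wy": 0, "wz": 0.11}, {"dx": 0, "dy": 0, "dz": 0, "wx": 0, "wy": 0, "wz": 0}, {"dx": 0, "dy": 0, "dz": 0, "wx": 0, "wy": 0, "wz": 0}, {"dx": 0, "dy": 0, "dz": 0, "wx": 0, "wy": 0, "wz": 0}]'

```text
time: 1.53
tool_pos: [0.4677, -0.2829, 0.2041]
eef_rot: [-3.137, 0.004, -0.128]
ft_force: [-0.2, 0.4, -0.3]
gripper_width: 0.001
```

```bash
python3 -c "
from h import *
print(get_obs()); print(rel(W(.004,-.216,.08),YAW))"
```

```text
{'time': 1.5333, 'joint_positions': array([-0.76138835,  0.38060431,  1.30917722,  0.00147576,  1.45841566,
        0.93719389]), 'qd': array([-0.00192515, -0.00012322,  0.00224832, -0.00132192, -0.00070357,
       -0.03639106]), 'joint_efforts': array([ 8.04604450e-02, -4.47006834e+01, -2.30108678e+01,  8.00081645e-03,
        1.99312140e-02,  1.69690079e-01]), 'tool_pos': array([ 0.46772912, -0.28290261,  0.20405838]), 'eef_rot': array([-3.1365014 ,  0.00445512, -0.12794491]), 'ft_force': array([-0.18114459,  0.36060605, -0.33887136]), 'wrist_torque': array([0.0073772 , 0.00617512, 0.00705839]), 'gripper_width': 0.0006518282488807346}
(array([  98.1, -108.8,  124.2]), -0.017)
```

>>> play_rows --plan '[{"dx": 5, "dy": -27, "dz": 5, "wx": 0, "wy": 0, "wz": -0.017}, {"dx": 15, "dy": -27, "dz": 15, "wx": 0, "wy": 0, "wz": 0}, {"dx": 25, "dy": -27, "dz": 20, "wx": 0, "wy": 0, "wz": 0}, {"dx": 25, "dy": -27, "dz": 20, "wx": 0, "wy": 0, "wz": 0}, {"dx": 25, "dy": 0, "dz": 20, "wx": 0, "wy": 0, "wz": 0}, {"dx": 3, "dy": 0, "dz": 20, "wx": 0, "wy": 0, "wz": 0}, {"dx": 0, "dy": 0, "dz": 0, "wx": 0, "wy": 0, "wz": 0}, {"dx": 0, "dy": 0, "dz": 0, "wx": 0, "wy": 0, "wz": 0}]'

```text
time: 2.2
tool_pos: [0.5817, -0.1827, 0.1015]
eef_rot: [-3.139, 0.001, -0.092]
ft_force: [0.4, -0.2, 1.0]
gripper_width: -0.003
```

```bash
python3 -c "
from h import *
s=snap('wrist','w1.png'); print(get_obs()['tool_pos'],get_obs()['eef_rot']); print(rel(W(.004,-.216,.042),YAW))
print({k:v for k,v in s.items() if k!='image'})"
```

```text
[ 0.58130212 -0.18279494  0.10144659] [-3.13918693e+00  1.50742402e-03 -9.23071453e-02]
(array([-2.4,  4.4, 59.4]), 0.018)
{'fx': 312.33480029932355, 'fy': 312.33480029932355, 'cx': 317.1556950250053, 'cy': 201.46733253257446, 'k1': -0.04788733903891062, 'origin': array([ 0.66479041, -0.19172095,  0.26856201]), 'orientation': array([ 2.81004101e+00,  2.31306450e-03, -1.66238818e+00])}
```

View pics/w1.png

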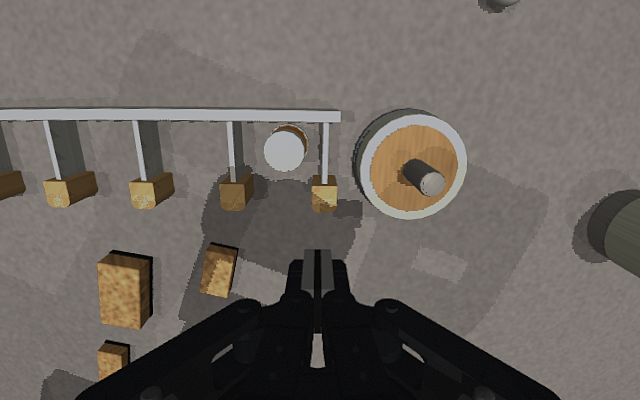

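The wrist view shows sec7's top at about (324,186), sec6 at (237,184), the jar at (285,150), the post at (430,183) and the block at (125,290). I'll check the rack estimate against these.

```bash
python3 -c "
from h import *
s=snap('wrist')
cv2.imwrite('pics/w1c.png',cv2.resize(s['image'][95:340,0:345,::-1],None,fx=2.3,fy=2.3,interpolation=cv2.INTER_CUBIC))
c,n=np.cos(YAW),np.sin(YAW)
for u,z in [((324.5,186),.036),((237,184),.036),((325,194),.036),((339,109),.042),((0,108),.042)]:
    p=cast(s,[u],z)[0][:2]; d=p-O; print(u,p.round(4),'rack',(d@[c,n]).round(4),(d@[-n,c]).round(4))"
```

```text
(324.5, 186) [ 0.5967 -0.1907] rack 0.0226 -0.2179
(237, 184) [ 0.6046 -0.1233] rack 0.023 -0.15
(325, 194) [ 0.5902 -0.1906] rack 0.0161 -0.2184
(339, 109) [ 0.6534 -0.2056] rack 0.0806 -0.2264
(0, 108) [0.6807 0.0422] rack 0.0804 0.0229
```

View pics/w1c.png

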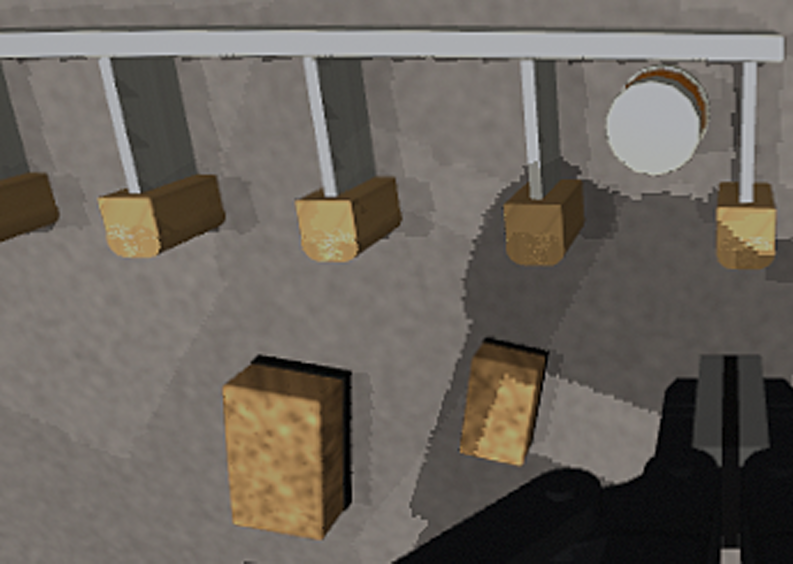

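In the enlarged crop the camera looks back from behind the rail. The true top faces are therefore the lower parts of each section: sec7 spans (718–775, 202–268), sec6's top centre is (535,235), sec5's (328,230) and sec4's (131,226). The block's top corners are (224,389), (320,405), (323,538) and (234,522).

```bash
python3 -c "
from h import *
s=snap('wrist')
c,n=np.cos(YAW),np.sin(YAW)
def rk(u,z):
    p=cast(s,[np.array(u)/2.3+[0,95]],z)[0][:2]-O; return (p@[c,n]).round(4),(p@[-n,c]).round(4)
for u,z in [((746,235),.036),((535,233),.036),((328,229),.036),((131,226),.036),((746,268),.036),((746,202),.036),((780,61),.042),((20,56),.042)]: print(u,rk(u,z))
b=np.array([rk(u,.026) for u in [(224,389),(320,405),(323,538),(234,522)]]); print(b, b.mean(0)); print(rel(W(.006,-.216,.042),YAW))"
```

```text
(746, 235) (np.float64(0.0134), np.float64(-0.2184))
(535, 233) (np.float64(0.0129), np.float64(-0.1461))
(328, 229) (np.float64(0.0131), np.float64(-0.0736))
(131, 226) (np.float64(0.013), np.float64(-0.0011))
(746, 268) (np.float64(0.0014), np.float64(-0.2187))
(746, 202) (np.float64(0.0251), np.float64(-0.2181))
(780, 61) (np.float64(0.0721), np.float64(-0.2273))
(20, 56) (np.float64(0.0724), np.float64(0.0184))
[[-0.0578 -0.0133]
 [-0.0637 -0.0517]
 [-0.1299 -0.0406]
 [-0.1233 -0.0023]] [-0.093675 -0.026975]
(array([-0.8,  3.7, 60.8]), 0.017)
```

>>> play_rows --plan '[{"dx": 0, "dy": 5, "dz": 20, "wx": 0, "wy": 0, "wz": 0.017}, {"dx": 0, "dy": 0, "dz": 20, "wx": 0, "wy": 0, "wz": 0}, {"dx": 0, "dy": 0, "dz": 14, "wx": 0, "wy": 0, "wz": 0}, {"dx": 0, "dy": 0, "dz": 3, "wx": 0, "wy": 0, "wz": 0}, {"dx": 0, "dy": 0, "dz": 3, "wx": 0, "wy": 0, "wz": 0}, {"dx": 0, "dy": 0, "dz": 3, "wx": 0, "wy": 0, "wz": 0}, {"dx": 0, "dy": 0, "dz": 3, "wx": 0, "wy": 0, "wz": 0}, {"dx": 0, "dy": 0, "dz": 3, "wx": 0, "wy": 0, "wz": 0}]'

```text
time: 3.02
tool_pos: [0.5834, -0.1944, 0.044]
eef_rot: [3.135, -0.02, -0.114]
ft_force: [0.3, 0.4, 0.5]
gripper_width: -0.0
```

>>> play_rows --plan '[{"dx": 0, "dy": -4, "dz": 2, "wx": 0, "wy": 0, "wz": 0}, {"dx": 0, "dy": 0, "dz": 3, "wx": 0, "wy": 0, "wz": 0}, {"dx": 0, "dy": 0, "dz": 3, "wx": 0, "wy": 0, "wz": 0}, {"dx": 0, "dy": 0, "dz": 3, "wx": 0, "wy": 0, "wz": 0}, {"dx": 0, "dy": 0, "dz": 3, "wx": 0, "wy": 0, "wz": 0}, {"dx": 0, "dy": 0, "dz": 3, "wx": 0, "wy": 0, "wz": 0}, {"dx": 0, "dy": 0, "dz": 3, "wx": 0, "wy": 0, "wz": 0}, {"dx": 0, "dy": 0, "dz": 3, "wx": 0, "wy": 0, "wz": 0}]'

```text
time: 3.68
tool_pos: [0.5851, -0.1902, 0.02]
eef_rot: [3.134, -0.022, -0.114]
ft_force: [0.3, 0.7, 0.2]
gripper_width: 0.002
```

No contact was felt at z=20 mm, where the section's top should be at 36 mm, so I'm taking a look.

```bash
python3 -c "
from h import *
s=snap('wrist','w2.png'); snap('top','t2.png'); t=snap('scene')
cv2.imwrite('pics/s2.png',cv2.resize(t['image'][150:320,180:400,::-1],None,fx=3,fy=3,interpolation=cv2.INTER_CUBIC))
print(get_obs())"
```

```text
{'time': 3.8333, 'joint_positions': array([-5.07079370e-01,  6.66301548e-01,  1.37749454e+00,  1.27449023e-03,
        1.07497342e+00,  1.17693064e+00]), 'qd': array([ 0.00027842, -0.00871785, -0.0089428 , -0.0001021 ,  0.00523021,
       -0.00100185]), 'joint_efforts': array([-5.14834304e-03, -5.39047301e+01, -1.80593884e+01,  2.61026064e-03,
       -9.74131725e-02, -1.33172480e-04]), 'tool_pos': array([ 0.58498517, -0.19020328,  0.0200934 ]), 'eef_rot': array([ 3.13388074, -0.02151055, -0.11372429]), 'ft_force': array([0.6835499 , 0.43825082, 0.30453438]), 'wrist_torque': array([-0.08293767,  0.027113  , -0.00319317]), 'gripper_width': 0.003164219625273595}
```

View pics/w2.png

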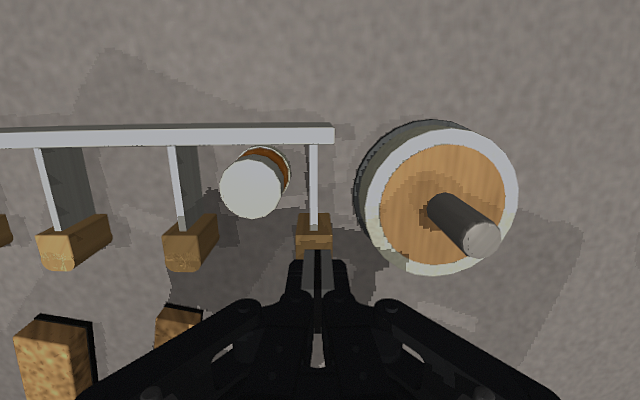

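View pics/s2.png

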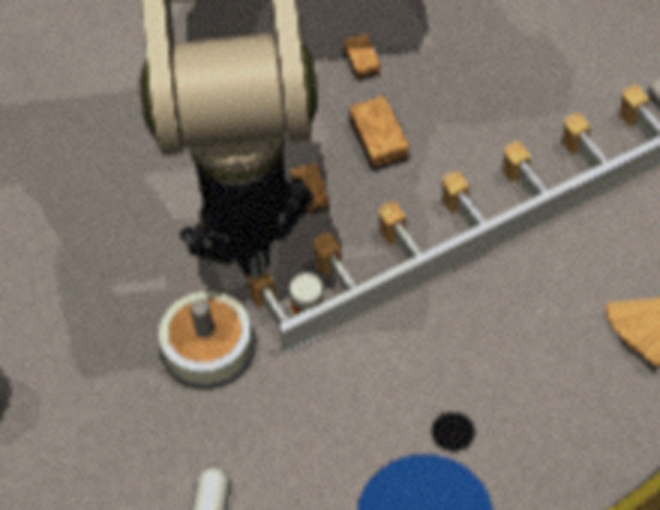

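```bash
python3 -c "
from h import *
s=snap('wrist'); print(s['origin'],s['orientation'])
c,n=np.cos(YAW),np.sin(YAW)
def rk(u,z):
    p=cast(s,[np.array(u)],z)[0][:2]-O; return (p@[c,n]).round(4),(p@[-n,c]).round(4)
print('tcp rack',(get_obs()['tool_pos'][:2]-O)@np.array([[c,-n],[n,c]]))
for z in (.02,.036,.05): print(z,'tip',rk((317,250),z))
for u in [(314,232),(184,248),(185,271),(58,246),(60,270)]: print(u,rk(u,.036))
cv2.imwrite('pics/w2c.png',cv2.resize(s['image'][190:340,150:400,::-1],None,fx=3,fy=3,interpolation=cv2.INTER_CUBIC))"
```

```text
[ 0.66429498 -0.19891794  0.18901917] [ 2.83250953 -0.00755366 -1.6845626 ]
tcp rack [ 0.01101954 -0.21864926]
0.02 tip (np.float64(0.0062), np.float64(-0.2195))
0.036 tip (np.float64(0.0142), np.float64(-0.2194))
0.05 tip (np.float64(0.0212), np.float64(-0.2193))
(314, 232) (np.float64(0.0248), np.float64(-0.2178))
(184, 248) (np.float64(0.0156), np.float64(-0.1471))
(185, 271) (np.float64(0.0015), np.float64(-0.1456))
(58, 246) (np.float64(0.0166), np.float64(-0.0753))
(60, 270) (np.float64(0.0015), np.float64(-0.0723))
```

View pics/w2c.png

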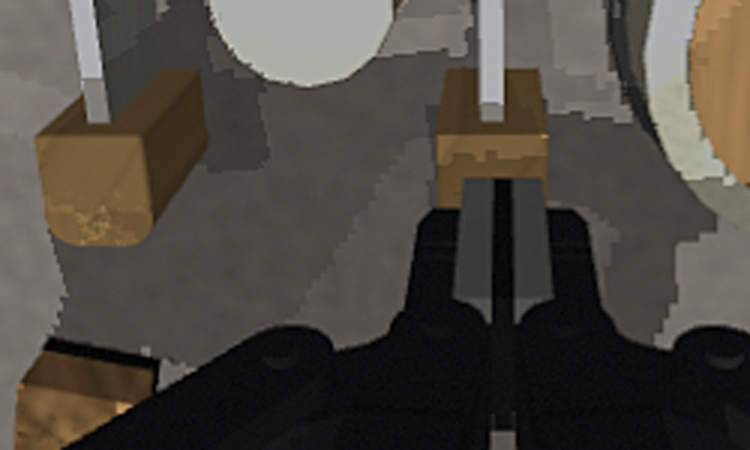

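The wrist picture shows the pad tips at (317,250), covering only the front part of sec7's top. That puts the true tip higher than reported, or somewhere else. I'll triangulate the tip from the scene, top and wrist views.

```bash
python3 -c "
from h import *
t=snap('scene')
c,n=np.cos(YAW),np.sin(YAW)
def rk(s,u,z):
    p=cast(s,[np.array(u)],z)[0][:2]-O; return (p@[c,n]).round(4),(p@[-n,c]).round(4)
for z in (0,.02,.036,.05): print(z,'scene',rk(t,(266,241.5),z),'wrist',rk(snap('wrist'),(317,250),z))
print('sec7 top?',rk(t,(180+262/3,150+284/3),.036),'sec6',rk(t,(180+327/3,150+243/3),.036))
cv2.imwrite('pics/s3.png',cv2.resize(t['image'][215:270,230:310,::-1],None,fx=9,fy=9,interpolation=cv2.INTER_CUBIC))"
```

```text
0 scene (np.float64(-0.0085), np.float64(-0.2081)) wrist (np.float64(-0.0038), np.float64(-0.2197))
0.02 scene (np.float64(0.0036), np.float64(-0.2127)) wrist (np.float64(0.0062), np.float64(-0.2195))
0.036 scene (np.float64(0.0133), np.float64(-0.2164)) wrist (np.float64(0.0142), np.float64(-0.2195))
0.05 scene (np.float64(0.0218), np.float64(-0.2197)) wrist (np.float64(0.0211), np.float64(-0.2194))
sec7 top? (np.float64(0.0246), np.float64(-0.2181)) sec6 (np.float64(0.0151), np.float64(-0.1434))
```

View pics/s3.png

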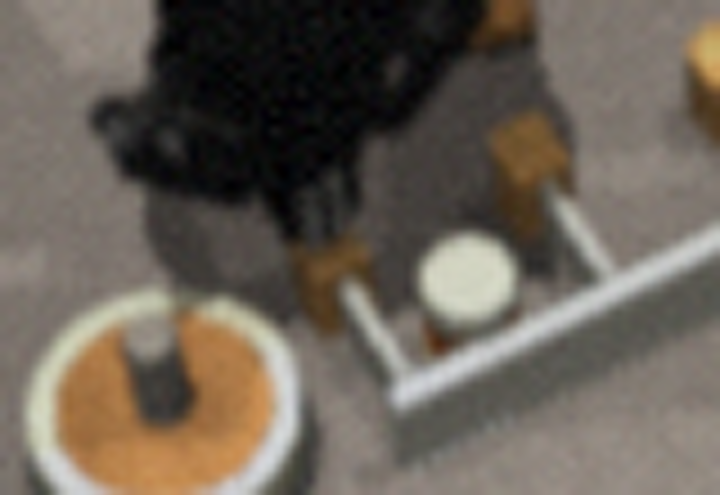

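The three views agree on the tip at z≈50 mm with reported x and y right, so the reported z reads about 30 mm low. From here I'll find contact by force.

>>> play_rows --plan '[{"dx": -3, "dy": 0, "dz": 3, "wx": 0, "wy": 0, "wz": 0}, {"dx": 0, "dy": 0, "dz": 3, "wx": 0, "wy": 0, "wz": 0}, {"dx": 0, "dy": 0, "dz": 2, "wx": 0, "wy": 0, "wz": 0}, {"dx": 0, "dy": 0, "dz": 2, "wx": 0, "wy": 0, "wz": 0}, {"dx": 0, "dy": 0, "dz": 2, "wx": 0, "wy": 0, "wz": 0}, {"dx": 0, "dy": 0, "dz": 2, "wx": 0, "wy": 0, "wz": 0}, {"dx": 0, "dy": 0, "dz": 2, "wx": 0, "wy": 0, "wz": 0}, {"dx": 0, "dy": 0, "dz": 2, "wx": 0, "wy": 0, "wz": 0}]'

```text
time: 4.8
tool_pos: [0.5826, -0.1902, 0.0127]
eef_rot: [3.13, -0.028, -0.112]
ft_force: [-6.7, 2.3, 19.1]
gripper_width: -0.0
```

Contact on sec7 at 19 N, with reported z at 12.7 mm for a true 36 mm, so the offset is about 23 mm. I lift and step to sec6.

>>> play_rows --plan '[{"dx": 0, "dy": 0, "dz": -12, "wx": 0, "wy": 0, "wz": 0}, {"dx": 0, "dy": -24, "dz": -3, "wx": 0, "wy": 0, "wz": 0}, {"dx": 0, "dy": -24, "dz": 0, "wx": 0, "wy": 0, "wz": 0}, {"dx": 0, "dy": -24, "dz": 0, "wx": 0, "wy": 0, "wz": 0}, {"dx": 0, "dy": 0, "dz": 0, "wx": 0, "wy": 0, "wz": 0}, {"dx": 0, "dy": 0, "dz": 0, "wx": 0, "wy": 0, "wz": 0}, {"dx": 0, "dy": 0, "dz": 0, "wx": 0, "wy": 0, "wz": 0}, {"dx": 0, "dy": 0, "dz": 0, "wx": 0, "wy": 0, "wz": 0}]'

```text
time: 5.47
tool_pos: [0.5904, -0.1176, 0.0277]
eef_rot: [3.129, -0.03, -0.114]
ft_force: [0.5, -0.5, -0.1]
gripper_width: -0.003
```

```bash
cat >> h.py <<'E'
def go(x,y,z):
    o=get_obs(); Rm=rot(o['eef_rot']); c,s=np.cos(YAW),np.sin(YAW)
    Rt=R.from_euler('z',YAW).as_matrix()@np.diag([1.,-1,-1])
    p=o['tool_pos'][:2]-O
    print('t',o['time'],'rack xy',(p@[c,s]).round(4),(p@[-s,c]).round(4),'z',o['tool_pos'][2].round(4),'F',o['ft_force'].round(1))
    print('d',(Rm.T@(np.array(W(x,y,z))-o['tool_pos'])*1000).round(1),'w',R.from_matrix(Rm.T@Rt).as_rotvec().round(3))
E
sed -i 's/^YAW=.*/YAW=-0.1106; O=np.array([0.5996,0.0264])/' h.py
python3 -c "
from h import *
go(.009,-.144,.020)"
```

```text
t 5.4667 rack xy 0.0068 -0.1441 z 0.0277 F [ 0.5 -0.5 -0.1]
d [ 2.  -0.2  7.7] w [ 0.013 -0.03  -0.004]
```

>>> play_rows --plan '[{"dx": 2, "dy": 0, "dz": 5, "wx": 0.013, "wy": -0.03, "wz": 0}, {"dx": 0, "dy": 0, "dz": 5, "wx": 0, "wy": 0, "wz": 0}, {"dx": 0, "dy": 0, "dz": 3, "wx": 0, "wy": 0, "wz": 0}, {"dx": 0, "dy": 0, "dz": 2, "wx": 0, "wy": 0, "wz": 0}, {"dx": 0, "dy": 0, "dz": 2, "wx": 0, "wy": 0, "wz": 0}, {"dx": 0, "dy": 0, "dz": 2, "wx": 0, "wy": 0, "wz": 0}, {"dx": 0, "dy": 0, "dz": 2, "wx": 0, "wy": 0, "wz": 0}, {"dx": 0, "dy": 0, "dz": 2, "wx": 0, "wy": 0, "wz": 0}]'

```text
time: 6.13
tool_pos: [0.5928, -0.1208, 0.0127]
eef_rot: [3.141, -0.008, -0.119]
ft_force: [-5.2, 4.2, 17.3]
gripper_width: 0.003
```

Sec6 touched at 17 N. Next is sec5.

>>> play_rows --plan '[{"dx": 0, "dy": 0, "dz": -12, "wx": 0, "wy": -0.008, "wz": -0.008}, {"dx": 0, "dy": -25, "dz": -3, "wx": 0, "wy": 0, "wz": 0}, {"dx": 0, "dy": -25, "dz": 0, "wx": 0, "wy": 0, "wz": 0}, {"dx": 0, "dy": -25, "dz": 0, "wx": 0, "wy": 0, "wz": 0}, {"dx": 0, "dy": 0, "dz": 0, "wx": 0, "wy": 0, "wz": 0}, {"dx": 0, "dy": 0, "dz": 4, "wx": 0, "wy": 0, "wz": 0}, {"dx": 0, "dy": 0, "dz": 4, "wx": 0, "wy": 0, "wz": 0}, {"dx": 0, "dy": 0, "dz": 0, "wx": 0, "wy": 0, "wz": 0}]'

```text
time: 6.8
tool_pos: [0.6002, -0.0469, 0.0202]
eef_rot: [3.139, -0.005, -0.115]
ft_force: [-0.6, 1.0, -0.4]
gripper_width: 0.001
```

```bash
python3 -c "
from h import *
go(.009,-.072,.013)"
```

```text
t 6.8 rack xy 0.0087 -0.0728 z 0.0202 F [-0.6  1.  -0.4]
d [ 0.3 -0.8  7.2] w [ 0.003 -0.005 -0.005]
```

>>> play_rows --plan '[{"dx": 0, "dy": -1, "dz": 3, "wx": 0, "wy": 0, "wz": 0}, {"dx": 0, "dy": 0, "dz": 2, "wx": 0, "wy": 0, "wz": 0}, {"dx": 0, "dy": 0, "dz": 2, "wx": 0, "wy": 0, "wz": 0}, {"dx": 0, "dy": 0, "dz": 2, "wx": 0, "wy": 0, "wz": 0}, {"dx": 0, "dy": 0, "dz": 2, "wx": 0, "wy": 0, "wz": 0}, {"dx": 0, "dy": 0, "dz": 2, "wx": 0, "wy": 0, "wz": 0}, {"dx": 0, "dy": 0, "dz": 2, "wx": 0, "wy": 0, "wz": 0}, {"dx": 0, "dy": 0, "dz": 2, "wx": 0, "wy": 0, "wz": 0}]'

```text
time: 7.47
tool_pos: [0.6003, -0.0478, 0.0127]
eef_rot: [3.141, -0.01, -0.12]
ft_force: [-7.6, 3.3, 19.4]
gripper_width: -0.004
```

>>> play_rows --plan '[{"dx": 0, "dy": 0, "dz": -12, "wx": 0, "wy": -0.008, "wz": -0.008}, {"dx": 0, "dy": -25, "dz": -3, "wx": 0, "wy": 0, "wz": 0}, {"dx": 0, "dy": -25, "dz": 0, "wx": 0, "wy": 0, "wz": 0}, {"dx": 0, "dy": -25, "dz": 0, "wx": 0, "wy": 0, "wz": 0}, {"dx": 0, "dy": 0, "dz": 0, "wx": 0, "wy": 0, "wz": 0}, {"dx": 0, "dy": 0, "dz": 4, "wx": 0, "wy": 0, "wz": 0}, {"dx": 0, "dy": 0, "dz": 4, "wx": 0, "wy": 0, "wz": 0}, {"dx": 0, "dy": 0, "dz": 0, "wx": 0, "wy": 0, "wz": 0}]'

```text
time: 8.13
tool_pos: [0.6095, 0.025, 0.02]
eef_rot: [3.14, -0.004, -0.117]
ft_force: [0.3, -0.4, 0.1]
gripper_width: 0.003
```

```bash
python3 -c "
from h import *
go(.009,0,.013)"
```

```text
t 8.1333 rack xy 0.01 -0.0002 z 0.02 F [ 0.3 -0.4  0.1]
d [-1.1 -0.3  7. ] w [ 0.002 -0.004 -0.007]
```

>>> play_rows --plan '[{"dx": -1, "dy": 0, "dz": 3, "wx": 0, "wy": 0, "wz": 0}, {"dx": 0, "dy": 0, "dz": 2, "wx": 0, "wy": 0, "wz": 0}, {"dx": 0, "dy": 0, "dz": 2, "wx": 0, "wy": 0, "wz": 0}, {"dx": 0, "dy": 0, "dz": 2, "wx": 0, "wy": 0, "wz": 0}, {"dx": 0, "dy": 0, "dz": 2, "wx": 0, "wy": 0, "wz": 0}, {"dx": 0, "dy": 0, "dz": 2, "wx": 0, "wy": 0, "wz": 0}, {"dx": 0, "dy": 0, "dz": 2, "wx": 0, "wy": 0, "wz": 0}, {"dx": 0, "dy": 0, "dz": 2, "wx": 0, "wy": 0, "wz": 0}]'

```text
time: 8.8
tool_pos: [0.6086, 0.023, 0.0127]
eef_rot: [-3.14, -0.009, -0.122]
ft_force: [-7.2, 3.4, 18.2]
gripper_width: -0.002
```

>>> play_rows --plan '[{"dx": 0, "dy": 0, "dz": -25, "wx": 0, "wy": -0.008, "wz": -0.008}, {"dx": 0, "dy": 0, "dz": -25, "wx": 0, "wy": 0, "wz": 0}, {"dx": -26, "dy": 6, "dz": -5, "wx": 0, "wy": 0, "wz": 0}, {"dx": -26, "dy": 6, "dz": 0, "wx": 0, "wy": 0, "wz": 0}, {"dx": -26, "dy": 6, "dz": 0, "wx": 0, "wy": 0, "wz": 0}, {"dx": -26, "dy": 6, "dz": 0, "wx": 0, "wy": 0, "wz": 0}, {"dx": 0, "dy": 0, "dz": 0, "wx": 0, "wy": 0, "wz": 0}, {"dx": 0, "dy": 0, "dz": 0, "wx": 0, "wy": 0, "wz": 0}]' --fingers 85

```text
time: 9.47
tool_pos: [0.4982, 0.0079, 0.0702]
eef_rot: [-3.141, -0.004, -0.117]
ft_force: [1.3, -0.4, -0.8]
gripper_width: 0.995
```

```bash
python3 - <<'E'
from h import *
go(-.097,-.036,.03)
s=snap('wrist'); cv2.imwrite('pics/w4.png',s['image'][:,:,::-1])
c,n=np.cos(YAW),np.sin(YAW)
def blk(s):
    hsv=cv2.cvtColor(s['image'][:,:,::-1].copy(),cv2.COLOR_BGR2HSV); m=cv2.inRange(hsv,(5,90,60),(28,255,255))
    for k in cv2.findContours(m,0,2)[0]:
        if cv2.contourArea(k)<100: continue
        q=cast(s,cv2.boxPoints(cv2.minAreaRect(k)),.026)[:,:2]-O; q=q@np.array([[c,-n],[n,c]])
        print(cv2.boxPoints(cv2.minAreaRect(k)).mean(0),q.round(3).tolist(),q.mean(0).round(4))
blk(s);print('top');blk(snap('top'))
E
```

```text
t 9.4667 rack xy -0.0988 -0.0296 z 0.0702 F [ 1.3 -0.4 -0.8]
d [ 1.7  6.4 40.2] w [-0.001 -0.004 -0.007]
[268.60812 312.85135] [[-0.208, 0.028], [-0.157, 0.017], [-0.162, -0.007], [-0.214, 0.002]] [-0.1851  0.0101]
[310.61    205.22998] [[-0.125, 0.001], [-0.053, -0.012], [-0.059, -0.05], [-0.132, -0.042]] [-0.0925 -0.0256]
[434.95004 173.65   ] [[-0.086, -0.093], [-0.041, -0.104], [-0.05, -0.132], [-0.096, -0.123]] [-0.0685 -0.1131]
[51.157097 55.356194] [[0.024, 0.164], [0.025, 0.115], [0.002, 0.118], [0.001, 0.168]] [0.0129 0.1412]
[596.83185  52.02212] [[0.002, -0.188], [0.025, -0.185], [0.024, -0.236], [0.001, -0.24]] [ 0.013  -0.2126]
[155.09311   50.582764] [[0.024, 0.088], [0.025, 0.052], [0.002, 0.053], [0.001, 0.09]] [0.013  0.0709]
[493.17075   47.463417] [[0.003, -0.123], [0.027, -0.124], [0.024, -0.16], [0.0, -0.161]] [ 0.0135 -0.142 ]
[266.46265   48.216072] [[0.024, 0.012], [0.025, -0.012], [0.002, -0.012], [0.001, 0.012]] [0.0127 0.0003]
[382.08557   47.617523] [[0.001, -0.059], [0.025, -0.059], [0.024, -0.084], [0.0, -0.085]] [ 0.0126 -0.0716]
[550.443     10.174934]
[... 433 characters left out ...]
, 0.899], [-0.079, 1.04], [-0.052, 0.762], [-0.768, 0.638]] [-0.4217  0.8349]
[390.  179.5] [[0.062, -0.248], [0.068, -0.31], [0.008, -0.315], [0.002, -0.253]] [ 0.0353 -0.2816]
[ 78.38171 166.51419] [[0.001, 0.846], [0.017, 0.837], [-0.05, 0.731], [-0.066, 0.74]] [-0.0245  0.7886]
[272.4442  113.08159] [[0.198, 0.251], [0.283, 0.246], [0.266, 0.048], [0.181, 0.055]] [0.232  0.1499]
[221.50316  86.16745] [[0.27, 0.799], [0.371, -0.127], [0.351, -0.129], [0.251, 0.796]] [0.3108 0.3348]
[399.5  89. ] [[0.375, -0.134], [0.405, -0.443], [0.353, -0.446], [0.324, -0.138]] [ 0.3641 -0.2903]
[494.51657   82.877045] [[0.412, -0.478], [0.444, -0.77], [0.425, -0.771], [0.392, -0.479]] [ 0.4184 -0.6243]
```

View pics/w4.png

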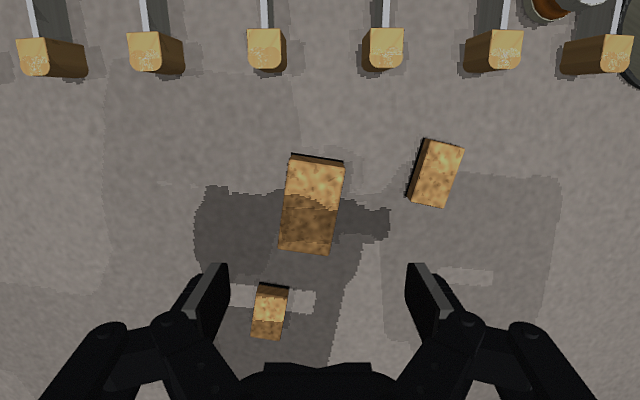

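All four sections are touched: 19, 17, 19 and 18 N. The wrist view (w4) shows the block at (311,205), turned about -0.16 rad against the rack. The small look-alikes are at (270,313) and (435,173), clear of the jaws. Next I straddle the block with the jaws partly open, to nudge it square without gripping.

>>> play_rows --plan '[{"dx": 2, "dy": -4, "dz": 0, "wx": 0, "wy": -0.004, "wz": -0.007}, {"dx": 0, "dy": 0, "dz": 0, "wx": 0, "wy": 0, "wz": 0}, {"dx": 0, "dy": 0, "dz": 0, "wx": 0, "wy": 0, "wz": 0}, {"dx": 0, "dy": 0, "dz": 15, "wx": 0, "wy": 0, "wz": 0}, {"dx": 0, "dy": 0, "dz": 15, "wx": 0, "wy": 0, "wz": 0}, {"dx": 0, "dy": 0, "dz": 15, "wx": 0, "wy": 0, "wz": 0}, {"dx": 0, "dy": 0, "dz": 0, "wx": 0, "wy": 0, "wz": 0}, {"dx": 0, "dy": 0, "dz": 0, "wx": 0, "wy": 0, "wz": 0}]' --fingers 66

```text
time: 10.23
tool_pos: [0.5074, 0.0123, 0.0231]
eef_rot: [-3.141, -0.004, -0.107]
ft_force: [0.4, -0.7, 0.4]
gripper_width: 0.777
```

```bash
python3 -c "
from h import *
go(-.097,-.025,-.018); print(get_obs()['gripper_width'])"
```

```text
t 10.2333 rack xy -0.0901 -0.0242 z 0.0231 F [ 0.4 -0.7  0.4]
d [-7.   0.8 41.1] w [-0.    -0.004  0.003]
0.7774559919268387
```

>>> play_rows --plan '[{"dx": -7, "dy": 0, "dz": 8, "wx": 0, "wy": 0, "wz": 0}, {"dx": 0, "dy": 0, "dz": 8, "wx": 0, "wy": 0, "wz": 0}, {"dx": 0, "dy": 0, "dz": 4, "wx": 0, "wy": 0, "wz": 0}, {"dx": 0, "dy": 0, "dz": 3, "wx": 0, "wy": 0, "wz": 0}, {"dx": 0, "dy": 0, "dz": 3, "wx": 0, "wy": 0, "wz": 0}, {"dx": 0, "dy": 0, "dz": 3, "wx": 0, "wy": 0, "wz": 0}, {"dx": 0, "dy": 0, "dz": 0, "wx": 0, "wy": 0, "wz": 0}, {"dx": 0, "dy": 0, "dz": 0, "wx": 0, "wy": 0, "wz": 0}]'

```text
time: 10.9
tool_pos: [0.5043, 0.0126, -0.0048]
eef_rot: [3.141, -0.01, -0.107]
ft_force: [0.5, 0.2, -0.4]
gripper_width: 0.772
```

```bash
python3 -c "
from h import *
go(-.097,-.025,-.018)"
```

```text
t 10.9 rack xy -0.0932 -0.0242 z -0.0048 F [ 0.5  0.2 -0.4]
d [-4.   0.8 13.2] w [ 0.    -0.01   0.004]
```

>>> play_rows --plan '[{"dx": -4, "dy": 0, "dz": 3, "wx": 0, "wy": -0.01, "wz": 0}, {"dx": 0, "dy": 0, "dz": 3, "wx": 0, "wy": 0, "wz": 0}, {"dx": 0, "dy": 0, "dz": 2, "wx": 0, "wy": 0, "wz": 0}, {"dx": 0, "dy": 0, "dz": 2, "wx": 0, "wy": 0, "wz": 0}, {"dx": 0, "dy": 0, "dz": 2, "wx": 0, "wy": 0, "wz": 0}, {"dx": 0, "dy": 0, "dz": 0, "wx": 0, "wy": 0, "wz": 0}, {"dx": 0, "dy": 0, "dz": 0, "wx": 0, "wy": 0, "wz": 0}, {"dx": 0, "dy": 0, "dz": 0, "wx": 0, "wy": 0, "wz": 0}]'

```text
time: 11.57
tool_pos: [0.5002, 0.013, -0.0178]
eef_rot: [3.141, 0.0, -0.107]
ft_force: [0.6, -0.2, -0.3]
gripper_width: 0.768
```

```bash
python3 -c "
from h import *
go(-.097,-.025,-.018); s=snap('wrist','w5.png')"
```

```text
t 11.5667 rack xy -0.0973 -0.0243 z -0.0178 F [ 0.6 -0.2 -0.3]
d [0.3 0.7 0.2] w [0.    0.    0.004]
```

View pics/w5.png

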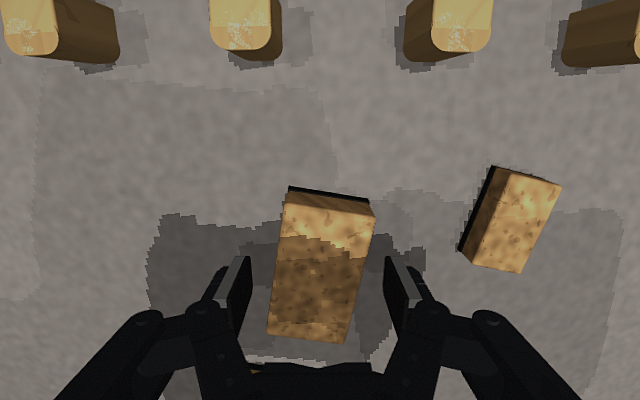

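The jaws (pads at (235,300) and (403,300)) straddle the block (centre (320,265)) with clearance on both sides. I close to just over its width to square it.

>>> play_rows --plan '[{"dx": 0, "dy": 0, "dz": 0, "wx": 0, "wy": 0, "wz": 0}, {"dx": 0, "dy": 0, "dz": 0, "wx": 0, "wy": 0, "wz": 0}, {"dx": 0, "dy": 0, "dz": 0, "wx": 0, "wy": 0, "wz": 0}, {"dx": 0, "dy": 0, "dz": 0, "wx": 0, "wy": 0, "wz": 0}, {"dx": 0, "dy": 0, "dz": 0, "wx": 0, "wy": 0, "wz": 0}, {"dx": 0, "dy": 0, "dz": 0, "wx": 0, "wy": 0, "wz": 0}, {"dx": 0, "dy": 0, "dz": 0, "wx": 0, "wy": 0, "wz": 0}, {"dx": 0, "dy": 0, "dz": 0, "wx": 0, "wy": 0, "wz": 0}]' --fingers 42

```text
time: 12.28
tool_pos: [0.5004, 0.013, -0.0173]
eef_rot: [3.141, -0.0, -0.107]
ft_force: [-0.4, -1.0, 0.5]
gripper_width: 0.496
```

>>> play_rows --plan '[{"dx": 0, "dy": 4, "dz": 0, "wx": 0, "wy": 0, "wz": 0}, {"dx": 0, "dy": 4, "dz": 0, "wx": 0, "wy": 0, "wz": 0}, {"dx": 0, "dy": 4, "dz": 0, "wx": 0, "wy": 0, "wz": 0}, {"dx": 0, "dy": 0, "dz": 0, "wx": 0, "wy": 0, "wz": 0}, {"dx": 0, "dy": 0, "dz": 0, "wx": 0, "wy": 0, "wz": 0}, {"dx": 0, "dy": 0, "dz": 0, "wx": 0, "wy": 0, "wz": 0}, {"dx": 0, "dy": 0, "dz": 0, "wx": 0, "wy": 0, "wz": 0}, {"dx": 0, "dy": 0, "dz": 0, "wx": 0, "wy": 0, "wz": 0}]'

```text
time: 12.95
tool_pos: [0.499, -0.0004, -0.0173]
eef_rot: [3.141, -0.0, -0.107]
ft_force: [0.3, 0.0, -0.2]
gripper_width: 0.496
```

```bash
cat >> h.py <<'E'
def blk(z=.026,a=1500):
    s=snap('wrist'); c,n=np.cos(YAW),np.sin(YAW)
    hsv=cv2.cvtColor(s['image'][:,:,::-1].copy(),cv2.COLOR_BGR2HSV); m=cv2.inRange(hsv,(5,90,50),(28,255,255))
    for k in cv2.findContours(m,0,2)[0]:
        if cv2.contourArea(k)<a: continue
        q=cast(s,cv2.boxPoints(cv2.minAreaRect(k)),z)[:,:2]-O; q=q@np.array([[c,-n],[n,c]])
        print(cv2.boxPoints(cv2.minAreaRect(k)).mean(0).round(),q.round(3).tolist(),q.mean(0).round(4))
E
python3 -c "
from h import *
go(-.097,-.036,-.018);print(get_obs()['gripper_width']);blk()"
```

```text
t 12.95 rack xy -0.097 -0.0378 z -0.0173 F [ 0.3  0.  -0.2]
d [ 0.  -1.8  0.7] w [ 0.    -0.     0.003]
0.49624617352626416
[322. 268.] [[-0.125, -0.014], [-0.051, -0.026], [-0.056, -0.064], [-0.133, -0.06]] [-0.0915 -0.0407]
[483. 222.] [[-0.083, -0.091], [-0.039, -0.101], [-0.049, -0.13], [-0.097, -0.122]] [-0.0668 -0.1109]
[586.  33.] [[0.02, -0.115], [0.023, -0.157], [-0.0, -0.163], [-0.002, -0.119]] [ 0.0102 -0.1387]
[412.  31.] [[0.018, -0.058], [0.019, -0.085], [-0.001, -0.088], [-0.002, -0.059]] [ 0.0085 -0.0724]
[209.  30.] [[0.019, 0.014], [0.018, -0.015], [-0.002, -0.014], [-0.001, 0.017]] [0.0085 0.0006]
[46. 32.] [[0.022, 0.078], [0.02, 0.043], [-0.002, 0.047], [-0.0, 0.084]] [0.0099 0.0631]
```

>>> play_rows --plan '[{"dx": 0, "dy": -2, "dz": 0, "wx": 0, "wy": 0, "wz": 0}, {"dx": 0, "dy": 0, "dz": 0, "wx": 0, "wy": 0, "wz": 0}, {"dx": 0, "dy": 0, "dz": 0, "wx": 0, "wy": 0, "wz": 0}, {"dx": 0, "dy": 0, "dz": 0, "wx": 0, "wy": 0, "wz": 0}, {"dx": 0, "dy": 0, "dz": 0, "wx": 0, "wy": 0, "wz": 0}, {"dx": 0, "dy": 0, "dz": 0, "wx": 0, "wy": 0, "wz": 0}, {"dx": 0, "dy": 0, "dz": 0, "wx": 0, "wy": 0, "wz": 0}, {"dx": 0, "dy": 0, "dz": 0, "wx": 0, "wy": 0, "wz": 0}]' --fingers 39 --force 20

```text
time: 13.67
tool_pos: [0.4993, 0.0018, -0.0173]
eef_rot: [3.141, -0.001, -0.107]
ft_force: [-0.2, -0.0, 0.6]
gripper_width: 0.492
```

```bash
python3 -c "
from h import *
go(-.097,-.036,-.018);print(get_obs()['gripper_width']);blk(a=6000)"
```

```text
t 13.6667 rack xy -0.097 -0.0355 z -0.0173 F [-0.2 -0.   0.6]
d [-0.   0.5  0.7] w [ 0.001 -0.001  0.004]
0.4920382950955965
[322. 268.] [[-0.125, -0.011], [-0.051, -0.023], [-0.056, -0.062], [-0.133, -0.057]] [-0.0915 -0.0384]
[487. 222.] [[-0.083, -0.09], [-0.039, -0.1], [-0.049, -0.13], [-0.097, -0.123]] [-0.0669 -0.1108]
```

>>> play_rows --plan '[{"dx": 0, "dy": 0, "dz": 0, "wx": 0, "wy": 0, "wz": 0}, {"dx": 0, "dy": 0, "dz": 0, "wx": 0, "wy": 0, "wz": 0}, {"dx": 0, "dy": 0, "dz": 0, "wx": 0, "wy": 0, "wz": 0}, {"dx": 0, "dy": 0, "dz": 0, "wx": 0, "wy": 0, "wz": 0}, {"dx": 0, "dy": 0, "dz": 0, "wx": 0, "wy": 0, "wz": 0}, {"dx": 0, "dy": 0, "dz": 0, "wx": 0, "wy": 0, "wz": 0}, {"dx": 0, "dy": 0, "dz": 0, "wx": 0, "wy": 0, "wz": 0}, {"dx": 0, "dy": 0, "dz": 0, "wx": 0, "wy": 0, "wz": 0}]' --fingers 64

```text
time: 14.38
tool_pos: [0.4993, 0.0019, -0.0174]
eef_rot: [3.141, -0.0, -0.107]
ft_force: [0.2, -0.2, 0.3]
gripper_width: 0.749
```

```bash
python3 -c "
from h import *
go(-.097,-.036,-.018);print(get_obs()['gripper_width']);blk(a=6000)"
```

```text
t 14.3833 rack xy -0.097 -0.0354 z -0.0174 F [ 0.2 -0.2  0.3]
d [0.  0.6 0.6] w [ 0.    -0.     0.004]
0.7486908024463186
[322. 268.] [[-0.125, -0.011], [-0.051, -0.023], [-0.057, -0.062], [-0.133, -0.057]] [-0.0916 -0.0383]
[487. 222.] [[-0.083, -0.09], [-0.038, -0.101], [-0.049, -0.13], [-0.097, -0.122]] [-0.0668 -0.1106]
```

The jaws stop at 42 mm, so the block is still about 0.1 rad off. I turn it that much with the jaws, then open.

>>> play_rows --plan '[{"dx": 0, "dy": 0, "dz": 0, "wx": 0, "wy": 0, "wz": 0}, {"dx": 0, "dy": 0, "dz": 0, "wx": 0, "wy": 0, "wz": 0}, {"dx": 0, "dy": 0, "dz": 0, "wx": 0, "wy": 0, "wz": 0}, {"dx": 0, "dy": 0, "dz": 0, "wx": 0, "wy": 0, "wz": 0}, {"dx": 0, "dy": 0, "dz": 0, "wx": 0, "wy": 0, "wz": -0.04}, {"dx": 0, "dy": 0, "dz": 0, "wx": 0, "wy": 0, "wz": -0.04}, {"dx": 0, "dy": 0, "dz": 0, "wx": 0, "wy": 0, "wz": -0.03}, {"dx": 0, "dy": 0, "dz": 0, "wx": 0, "wy": 0, "wz": 0}]' --fingers 41

```text
time: 15.1
tool_pos: [0.4992, 0.0018, -0.0171]
eef_rot: [3.141, -0.0, 0.008]
ft_force: [0.4, 1.0, 0.6]
gripper_width: 0.495
```

```bash
python3 -c "
from h import *
go(-.097,-.036,-.018);print(get_obs()['gripper_width']);blk(a=6000)"
```

```text
t 15.1 rack xy -0.0971 -0.0356 z -0.0171 F [0.4 1.  0.6]
d [0.1 0.4 0.9] w [ 0.001 -0.     0.119]
0.4952425279106618
[322. 267.] [[-0.128, -0.015], [-0.053, -0.018], [-0.054, -0.057], [-0.13, -0.062]] [-0.0913 -0.0378]
```

>>> play_rows --plan '[{"dx": 0, "dy": 0, "dz": 0, "wx": 0, "wy": 0, "wz": 0}, {"dx": 0, "dy": 0, "dz": 0, "wx": 0, "wy": 0, "wz": 0}, {"dx": 0, "dy": 0, "dz": 0, "wx": 0, "wy": 0, "wz": 0}, {"dx": 0, "dy": 0, "dz": 0, "wx": 0, "wy": 0, "wz": 0}, {"dx": 0, "dy": 0, "dz": 0, "wx": 0, "wy": 0, "wz": 0}, {"dx": 0, "dy": 0, "dz": -12, "wx": 0, "wy": 0, "wz": 0.05}, {"dx": 0, "dy": 0, "dz": -20, "wx": 0, "wy": 0, "wz": 0.05}, {"dx": 0, "dy": 0, "dz": -20, "wx": 0, "wy": 0, "wz": 0}]' --fingers 66

```text
time: 15.82
tool_pos: [0.4969, 0.0023, 0.0327]
eef_rot: [-3.141, 0.008, -0.102]
ft_force: [0.6, -0.3, 0.5]
gripper_width: 0.773
```

>>> play_rows --plan '[{"dx": 0, "dy": 0, "dz": -10, "wx": 0, "wy": 0, "wz": 0}, {"dx": -16, "dy": 0, "dz": 0, "wx": 0, "wy": 0, "wz": 0}, {"dx": -16, "dy": 0, "dz": 0, "wx": 0, "wy": 0, "wz": 0}, {"dx": -16, "dy": 0, "dz": 0, "wx": 0, "wy": 0, "wz": 0}, {"dx": 0, "dy": 0, "dz": 0, "wx": 0, "wy": 0, "wz": 0}, {"dx": 0, "dy": 0, "dz": 0, "wx": 0, "wy": 0, "wz": 0}, {"dx": 0, "dy": 0, "dz": 0, "wx": 0, "wy": 0, "wz": 0}, {"dx": 0, "dy": 0, "dz": 0, "wx": 0, "wy": 0, "wz": 0}]' --fingers 0

```text
time: 16.48
tool_pos: [0.4512, 0.0066, 0.0478]
eef_rot: [3.141, -0.002, -0.104]
ft_force: [-0.1, -0.4, 0.2]
gripper_width: -0.005
```

```bash
python3 -c "
from h import *
go(-.146,-.036,-.010);blk(a=3000)"
```

```text
t 16.4833 rack xy -0.1453 -0.036 z 0.0478 F [-0.1 -0.4  0.2]
d [-0.8 -0.1 57.8] w [ 0.001 -0.002  0.007]
[317. 147.] [[-0.128, -0.014], [-0.058, -0.018], [-0.059, -0.057], [-0.129, -0.058]] [-0.0937 -0.0367]
[447. 111.] [[-0.089, -0.094], [-0.045, -0.104], [-0.052, -0.132], [-0.097, -0.124]] [-0.0707 -0.1132]
```

The block is now square: yaw about -0.035 rad, centre y -36.7 mm, 70 x 40 mm. I go down behind it with the fingers almost shut, as a pusher.

>>> play_rows --plan '[{"dx": -6, "dy": 0, "dz": 10, "wx": 0, "wy": 0, "wz": 0.007}, {"dx": -2, "dy": 0, "dz": 12, "wx": 0, "wy": 0, "wz": 0}, {"dx": -2, "dy": 0, "dz": 12, "wx": 0, "wy": 0, "wz": 0}, {"dx": 0, "dy": 0, "dz": 0, "wx": 0, "wy": 0, "wz": 0}, {"dx": 0, "dy": 0, "dz": 0, "wx": 0, "wy": 0, "wz": 0}, {"dx": 0, "dy": 0, "dz": 0, "wx": 0, "wy": 0, "wz": 0}, {"dx": 0, "dy": 0, "dz": 0, "wx": 0, "wy": 0, "wz": 0}, {"dx": 0, "dy": 0, "dz": 0, "wx": 0, "wy": 0, "wz": 0}]' --fingers 10

```text
time: 17.2
tool_pos: [0.4462, 0.0066, 0.0137]
eef_rot: [3.14, -0.007, -0.111]
ft_force: [-0.5, 0.3, 0.4]
gripper_width: 0.115
```

```bash
python3 -c "
from h import *
go(-.150,-.036,-.014);blk(a=3000)"
```

```text
t 17.2 rack xy -0.1503 -0.0366 z 0.0137 F [-0.5  0.3  0.4]
d [ 0.1 -0.6 27.7] w [ 0.001 -0.007 -0.001]
[315. 147.] [[-0.128, -0.013], [-0.058, -0.018], [-0.06, -0.057], [-0.129, -0.058]] [-0.0938 -0.0365]
[472. 102.] [[-0.088, -0.093], [-0.045, -0.103], [-0.052, -0.131], [-0.098, -0.123]] [-0.0708 -0.1123]
```

>>> play_rows --plan '[{"dx": -2, "dy": 0, "dz": 8, "wx": 0, "wy": -0.007, "wz": 0}, {"dx": -1, "dy": 0, "dz": 8, "wx": 0, "wy": 0, "wz": 0}, {"dx": -1, "dy": 0, "dz": 6, "wx": 0, "wy": 0, "wz": 0}, {"dx": 0, "dy": 0, "dz": 2, "wx": 0, "wy": 0, "wz": 0}, {"dx": 0, "dy": 0, "dz": 2, "wx": 0, "wy": 0, "wz": 0}, {"dx": 0, "dy": 0, "dz": 0, "wx": 0, "wy": 0, "wz": 0}, {"dx": 0, "dy": 0, "dz": 0, "wx": 0, "wy": 0, "wz": 0}, {"dx": 0, "dy": 0, "dz": 0, "wx": 0, "wy": 0, "wz": 0}]'

```text
time: 17.92
tool_pos: [0.442, 0.007, -0.0149]
eef_rot: [3.14, 0.0, -0.111]
ft_force: [0.1, -0.1, -0.2]
gripper_width: 0.121
```

```bash
python3 -c "
from h import *
go(-.150,-.036,-.014);blk(a=3000)"
```

```text
t 17.9167 rack xy -0.1545 -0.0366 z -0.0149 F [ 0.1 -0.1 -0.2]
d [ 4.5 -0.6 -1. ] w [ 0.001  0.    -0.001]
[315. 146.] [[-0.128, -0.013], [-0.058, -0.018], [-0.059, -0.057], [-0.129, -0.059]] [-0.0938 -0.0367]
[505.  93.] [[-0.088, -0.091], [-0.045, -0.101], [-0.053, -0.13], [-0.098, -0.123]] [-0.0709 -0.1112]
```

>>> play_rows --plan '[{"dx": 7, "dy": 0, "dz": 0, "wx": 0, "wy": 0, "wz": 0}, {"dx": 7, "dy": 0, "dz": 0, "wx": 0, "wy": 0, "wz": 0}, {"dx": 7, "dy": 0, "dz": 0, "wx": 0, "wy": 0, "wz": 0}, {"dx": 7, "dy": 0, "dz": 0, "wx": 0, "wy": 0, "wz": 0}, {"dx": 7, "dy": 0, "dz": 0, "wx": 0, "wy": 0, "wz": 0}, {"dx": 7, "dy": 0, "dz": 0, "wx": 0, "wy": 0, "wz": 0}, {"dx": 7, "dy": 0, "dz": 0, "wx": 0, "wy": 0, "wz": 0}, {"dx": 0, "dy": 0, "dz": 0, "wx": 0, "wy": 0, "wz": 0}]'

```text
time: 18.63
tool_pos: [0.4971, 0.0008, -0.0142]
eef_rot: [3.14, -0.002, -0.111]
ft_force: [-0.7, 0.5, 0.4]
gripper_width: 0.118
```

```bash
python3 -c "
from h import *
go(-.046,-.036,-.014);blk(a=3000)"
```

```text
t 18.6333 rack xy -0.0991 -0.0367 z -0.0142 F [-0.7  0.5  0.4]
d [53.1 -0.8 -0.1] w [ 0.002 -0.002 -0.001]
[482. 215.] [[-0.084, -0.091], [-0.039, -0.101], [-0.049, -0.13], [-0.097, -0.122]] [-0.0672 -0.111 ]
[312. 180.] [[-0.018, -0.016], [-0.018, -0.055], [-0.088, -0.058], [-0.088, -0.012]] [-0.0529 -0.0355]
[584.  30.] [[0.019, -0.115], [0.021, -0.16], [-0.0, -0.166], [-0.002, -0.119]] [ 0.0092 -0.1399]
[410.  28.] [[0.017, -0.057], [0.018, -0.085], [-0.002, -0.088], [-0.002, -0.058]] [ 0.0077 -0.0721]
[214.  28.] [[0.018, 0.014], [0.017, -0.015], [-0.002, -0.014], [-0.002, 0.016]] [0.0078 0.0006]
[48. 30.] [[0.021, 0.082], [0.019, 0.043], [-0.002, 0.047], [-0.001, 0.088]] [0.0093 0.0651]
```

>>> play_rows --plan '[{"dx": 7, "dy": 0, "dz": 0, "wx": 0, "wy": 0, "wz": 0}, {"dx": 7, "dy": 0, "dz": 0, "wx": 0, "wy": 0, "wz": 0}, {"dx": 7, "dy": 0, "dz": 0, "wx": 0, "wy": 0, "wz": 0}, {"dx": 7, "dy": 0, "dz": 0, "wx": 0, "wy": 0, "wz": 0}, {"dx": 7, "dy": 0, "dz": 0, "wx": 0, "wy": 0, "wz": 0}, {"dx": 7, "dy": 0, "dz": 0, "wx": 0, "wy": 0, "wz": 0}, {"dx": 7, "dy": 0, "dz": 0, "wx": 0, "wy": 0, "wz": 0}, {"dx": 0, "dy": 0, "dz": 0, "wx": 0, "wy": 0, "wz": 0}]'

```text
time: 19.35
tool_pos: [0.5495, -0.0048, -0.0145]
eef_rot: [3.14, 0.0, -0.111]
ft_force: [0.3, 0.3, 0.9]
gripper_width: 0.119
```

```bash
python3 -c "
from h import *
go(-.011,-.036,-.014);blk(a=3000)"
```

```text
t 19.35 rack xy -0.0464 -0.0366 z -0.0145 F [0.3 0.3 0.9]
d [35.4 -0.6 -0.5] w [ 0.001  0.    -0.   ]
[468. 295.] [[-0.067, -0.091], [-0.029, -0.102], [-0.044, -0.13], [-0.084, -0.121]] [-0.056  -0.1111]
[ 65. 162.] [[0.021, 0.093], [0.027, 0.046], [0.002, 0.047], [-0.006, 0.097]] [0.011  0.0705]
[562. 162.] [[0.0, -0.119], [0.025, -0.117], [0.022, -0.164], [-0.005, -0.169]] [ 0.0107 -0.1422]
[400. 161.] [[-0.002, -0.058], [0.025, -0.058], [0.023, -0.085], [-0.004, -0.087]] [ 0.0106 -0.072 ]
[226. 162.] [[0.023, 0.014], [0.025, -0.014], [-0.001, -0.015], [-0.004, 0.015]] [0.0106 0.0001]
[312. 180.] [[-0.035, -0.012], [0.035, -0.016], [0.035, -0.055], [-0.035, -0.059]] [-0.0001 -0.0355]
```

The block is in the gap and square, with its centre at x≈0. I push the rest, gently at the end.

>>> play_rows --plan '[{"dx": 6, "dy": 0, "dz": 0, "wx": 0, "wy": 0, "wz": 0}, {"dx": 6, "dy": 0, "dz": 0, "wx": 0, "wy": 0, "wz": 0}, {"dx": 6, "dy": 0, "dz": 0, "wx": 0, "wy": 0, "wz": 0}, {"dx": 4, "dy": 0, "dz": 0, "wx": 0, "wy": 0, "wz": 0}, {"dx": 3, "dy": 0, "dz": 0, "wx": 0, "wy": 0, "wz": 0}, {"dx": 3, "dy": 0, "dz": 0, "wx": 0, "wy": 0, "wz": 0}, {"dx": 2, "dy": 0, "dz": 0, "wx": 0, "wy": 0, "wz": 0}, {"dx": 2, "dy": 0, "dz": 0, "wx": 0, "wy": 0, "wz": 0}]'

```text
time: 20.07
tool_pos: [0.5825, -0.0083, -0.0149]
eef_rot: [3.14, 0.003, -0.111]
ft_force: [-0.3, -1.0, -0.2]
gripper_width: 0.112
```

```bash
python3 -c "
from h import *
go(-.011,-.036,-.014);blk(a=3000)"
```

```text
t 20.0667 rack xy -0.0131 -0.0364 z -0.0149 F [-0.3 -1.  -0.2]
d [ 2.1 -0.4 -0.9] w [ 0.001  0.003 -0.   ]
[543. 233.] [[0.004, -0.116], [0.032, -0.119], [0.019, -0.165], [-0.011, -0.165]] [ 0.0108 -0.1413]
[396. 232.] [[0.03, -0.058], [0.03, -0.084], [-0.006, -0.088], [-0.006, -0.059]] [ 0.0119 -0.0724]
[233. 233.] [[0.028, 0.014], [0.031, -0.014], [-0.005, -0.015], [-0.008, 0.016]] [0.0115 0.0003]
[ 84. 234.] [[0.019, 0.093], [0.032, 0.047], [0.004, 0.045], [-0.011, 0.094]] [0.0109 0.0698]
[313. 181.] [[-0.002, -0.012], [0.068, -0.016], [0.068, -0.055], [-0.002, -0.058]] [ 0.0331 -0.0355]
```

>>> play_rows --plan '[{"dx": 1.5, "dy": 0, "dz": 0, "wx": 0, "wy": 0, "wz": 0}, {"dx": 1.5, "dy": 0, "dz": 0, "wx": 0, "wy": 0, "wz": 0}, {"dx": 1.5, "dy": 0, "dz": 0, "wx": 0, "wy": 0, "wz": 0}, {"dx": 1.5, "dy": 0, "dz": 0, "wx": 0, "wy": 0, "wz": 0}, {"dx": 1.5, "dy": 0, "dz": 0, "wx": 0, "wy": 0, "wz": 0}, {"dx": 1.5, "dy": 0, "dz": 0, "wx": 0, "wy": 0, "wz": 0}, {"dx": 1.5, "dy": 0, "dz": 0, "wx": 0, "wy": 0, "wz": 0}, {"dx": 1.5, "dy": 0, "dz": 0, "wx": 0, "wy": 0, "wz": 0}]'

```text
time: 20.78
tool_pos: [0.5844, -0.0085, -0.0148]
eef_rot: [3.14, 0.029, -0.11]
ft_force: [-7.4, -0.2, 6.1]
gripper_width: 0.115
```

The pusher has stopped with 7 N against it, so the block is home. I back off, raise and check.

>>> play_rows --plan '[{"dx": -8, "dy": 0, "dz": 0, "wx": 0, "wy": 0, "wz": 0}, {"dx": -15, "dy": 0, "dz": 0, "wx": 0, "wy": 0, "wz": 0}, {"dx": -20, "dy": 0, "dz": 0, "wx": 0, "wy": -0.02, "wz": 0}, {"dx": 0, "dy": 0, "dz": -25, "wx": 0, "wy": 0, "wz": 0}, {"dx": 0, "dy": 0, "dz": -35, "wx": 0, "wy": 0, "wz": 0}, {"dx": 0, "dy": 0, "dz": -35, "wx": 0, "wy": 0, "wz": 0}, {"dx": 0, "dy": 0, "dz": 0, "wx": 0, "wy": 0, "wz": 0}, {"dx": 0, "dy": 0, "dz": 0, "wx": 0, "wy": 0, "wz": 0}]'

```text
time: 21.45
tool_pos: [0.5444, -0.004, 0.0845]
eef_rot: [3.14, 0.051, -0.11]
ft_force: [-0.4, 0.4, -1.1]
gripper_width: 0.112
```

```bash
python3 -c "
from h import *
go(-.05,-.036,.08);blk(a=1500); snap('wrist','w9.png')"
```

```text
t 21.45 rack xy -0.0515 -0.0363 z 0.0845 F [-0.4  0.4 -1.1]
d [ 1.7 -0.3  4.4] w [0.002 0.051 0.001]
[414. 220.] [[-0.084, -0.094], [-0.036, -0.105], [-0.046, -0.133], [-0.096, -0.124]] [-0.0655 -0.1138]
[562. 124.] [[0.001, -0.19], [0.024, -0.187], [0.022, -0.235], [-0.003, -0.24]] [ 0.011  -0.2132]
[ 68. 124.] [[0.021, 0.163], [0.025, 0.116], [0.001, 0.119], [-0.003, 0.168]] [0.0112 0.1414]
[315.  82.] [[0.07, -0.016], [0.07, -0.055], [0.001, -0.058], [0.001, -0.014]] [ 0.0357 -0.0358]
```

View pics/w9.png

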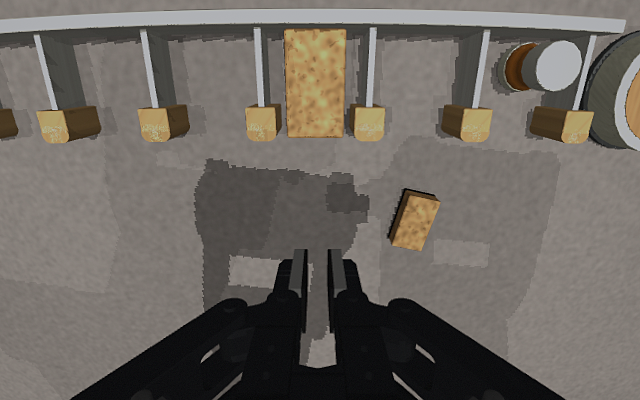

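The block at (315,82) lies flat in the third gap from the tape: tape, sec7, jar gap, sec6, gap, sec5, block gap, sec4. It is square, its near end is flush with the rail and its far end is at the wall. The jar stands untouched at (558,66), and the gripper is clear.

```bash
python3 -c "
from h import *
print(job.finish_job())"
```

```text
the job is handed in; nothing more can be done
None
```

The block is fully home in the third gap counted from the tape post, and I handed the job in at about 21.5 s of the 67 s allowed. No verdict was reported.

- **Touching the rail:** the tape post stands at the rack's -y end. I touched sec7, sec6, sec5 and sec4 in that order, with about 19, 17, 19 and 18 N.
- **Moving the block:** I moved it sideways into line and turned it square between the jaws on the bench. They closed on it lightly but never lifted it. I then pushed it from behind with the nearly shut fingers until they stopped at 7 N.
- **Last check:** the wrist camera put the block's centre at (35.7, -35.8) mm in the rack frame, against an ideal of (35, -36). It was flat and square to within about 0.03 rad. The jar was in place and the gripper was clear. I did not measure the cup and can again, but the arm never worked near them.
- **Disagreement:** the reported TCP height read about 23 mm lower than the fingertips' true height, found when they touched the rail tops. I set the working heights from that contact instead. I did not find the cause.

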